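# Spot-cure stand: aim the ferrule, draw the lamp arm out to its index and hold

### The job

Take the black knob and step the ferrule plate on its x-y slides until the red-ringed ferrule stands right under the tip of the red aiming needle, and leave the plate there. Then take the lamp by its grip, squeeze the orange paddle in so that the catch lets go, draw the telescopic arm out until the line of the yellow cursor in the slot is level with the red index, and finish while holding it there with the paddle still squeezed (the arm springs home when it is let go). Do not push the bottle, dish, tub, loupe or tweezers out of their places.

Things in the scene. Friction and masses are not known exactly. Their poses are not given: they have to be found in the camera images.
- rig: spot-cure stand screwed to the bench: black bed plate (190 mm along its x, 170 mm wide, 12 mm thick), a grey column behind and a square outer tube (26 x 26 mm, axis 145 mm above the bench) lying along its x axis on the column, with a 5 mm scale either side of the slot in its top. Origin on the bench, x runs away from the operator along the tube, y to the left, z up; the bed spans x -155 to +35 mm, the tube x +60 to +219 mm. Fixed
- cross_slide (a joint): lower slide of the x-y carrier, m; grows toward the rig's +y; travel -0.040 to 0.040; it stays where it is left (1 N of friction)
- carrier (a joint): upper slide of the x-y carrier with the steel ferrule plate (90 x 110 mm, upper face 43 mm above the bench), m; grows toward the rig's +x; travel -0.040 to 0.040; it stays where it is left (1 N of friction). Moving the knob sideways and lengthways moves both slides
- carrier_knob (a point): point on the axis of the upright black knob at the plate's front left corner, 18 mm across; this point lies 74 mm above the bench, 12.5 mm under the knob's top and 31 mm over the plate, a good height for the middle of the pads. In the plate's frame it is 70 mm toward -x and 40 mm toward +y from the red-ringed ferrule
- red_cell (a point): top centre of the ferrule (4 mm white ceramic on an 8 mm brass foot) that stands in the red ring, 18 mm across, on the plate; 54 mm above the bench. One of six ferrules in two rows of three at 30 mm spacing, the one at the back left
- sight: steel sight bar clamped in the column's right side, 36 mm to the right of the tube's axis and 92 mm above the bench, parallel to the rig's x; its front end carries the red aiming needle, its upright carries the red index. Fixed, but set a little farther in or out each time. Origin on the bench under the needle's tip, axes as the rig's
- needle_tip (a point): tip of the red aiming needle, 57 mm above the bench, on the vertical plane through the tube's axis; 3 mm above the ferrules' tops
- index (a point): point over the middle of the slot that the red index on the tube's right side points at, 160 mm above the bench; x axis as the rig's. With the cursor line level with it, the lamp stands over the needle's tip
- cursor_line (a point): black line across the yellow cursor (9 mm long, 18 mm wide) that rides in the slot on the inner tube, 135 mm behind the lamp; 162 mm above the bench; moves with the arm, toward the rig's -x as the arm is drawn out
- boom (a joint): how far the telescopic lamp arm is drawn out toward the rig's -x (to the operator), m; 0 home, 0.135 at most. At home a catch on its left side holds it; once free a return spring pulls it home with 3 to 5 N
- lamp_head: lamp head at the front end of the inner tube: aluminium clamp with an upright black torch (lens down), and in front of it the upright black grip with the orange paddle on its left side. Origin on the tube's axis at the lamp, 145 mm above the bench; axes as the rig's
- grip (a point): the middle of the grip between its right cheek and the squeezed paddle, 40 mm in front of the lamp (rig -x) and 187 mm above the bench, 23 mm under the grip's top. The grip is 22 mm thick along the rig's x; across the rig's y it measures 32 mm with the paddle out (13 mm to the right and 19 mm to the left of this point) and 26 mm with it squeezed; the paddle spans from 21 mm below to 21 mm above this point. A latch bar sticks out 25 mm to the left, 37 mm below this point
- paddle (a joint): how far the orange paddle is squeezed in toward the rig's -y, m; 0 out, 0.006 fully in; its spring pushes back with 3 N (out) to 6 N (in). The catch lets go from about 0.004
- glue_bottle: dark dropper bottle with an orange nozzle, 31 mm across, 82 mm tall, standing; origin at the centre of its base; a bystander, close to the bed's right side
- dish: clear low dish, 64 mm across, 16 mm tall, with loose white ferrules; origin at the centre of its base; a bystander, to the right of the column
- wipe_tub: white tub with a blue lid, 69 mm across, 131 mm tall, standing; origin at the centre of its base; a bystander
- loupe: black eye loupe, 39 mm across, 32 mm tall; origin at the centre of its base; a bystander
- tweezers: black tweezers lying flat, 18 x 121 x 9 mm; origin at the centre of the underside; a bystander

How it is judged:
On the way, in this order (a step that is already met when the one before it is completed fails the run):
1. the red-ringed ferrule stands under the needle's tip (within 3 mm seen from above) with the lamp arm still home on its catch (horizontal distance between red_cell and needle_tip below 0.003 m and value of joint boom below 0.005 m), for 0.3 s.
2. with the paddle squeezed between the fingers the lamp arm has been drawn off its catch by over 30 mm (value of joint boom above 0.03 m and value of joint paddle above 0.003 m and contact force between the fingers and lamp_head above 1 N), for 0.1 s.
At the end, for the whole second after the job is handed in: the fingers hold the lamp's grip with the paddle squeezed in (over 3 mm, contact over 1 N), the cursor line is level with the red index within 2.5 mm along the tube and at rest, and the red-ringed ferrule is still under the needle's tip within 3 mm seen from above (x of cursor_line in the frame of index between -0.0025 and 0.0025 m and value of joint paddle above 0.003 m and contact force between the fingers and lamp_head above 1 N and velocity of joint boom between -0.01 and 0.01 m/s and horizontal distance between red_cell and needle_tip below 0.003 m); the arm keeps its last pose, push and grip.
It fails at once if a bystander (bottle, dish, tub, loupe or tweezers) is pushed over 30 mm from its place (distance of any of glue_bottle, dish, wipe_tub, loupe, tweezers from where it was at the start of the episode above 0.03 m).
It also fails if it takes over 45 s, if anything falls off the work surface, if the arm or the gripper's body presses on something with over 40 N, if the wrist force passes 120 N, or if a joint passes its speed limit or range.

### The arm

A 7-joint arm with a two-finger parallel gripper is mounted at the origin on a cart in front of the work surface, level with it; the furniture and walls round the work are solid. World frame = base frame: x ahead of the robot, y to its left, z up, the work surface at z = 0. Lengths are in m, angles in rad, forces in N, time in s.
With the tool pointing down it reaches from about 0.4 to 0.85 m from the base axis. Payload 6.9 kg.
Tool frame: the origin (TCP) lies at the very end of the fingers, on their centre line; the grasp point (between the pads) lies 19 mm behind it; z points along the fingers, y is the line along which they close (so a half turn about z gives the same grasp; the last joint's range is limited). The gripper opens to 85 mm and grips with 20 to 120 N. Pads are 22 mm wide; open, the fingers measure 114 mm over their backs; the gripper's body (76 mm by 85 mm) begins 54 mm behind the grasp point. The pads swing forward as they close: fully open they stand 13 mm farther back than shut.
Start: joints at [-1.014, 0.507, -0.238, 1.5, 0.126, 1.149, -0.155], TCP at [0.273, 0.562, 0.231] pointing down, gripper open.
Joint ranges: [-3.08, 3.08], [-0.24, 2.05], [-1.43, 1.35], [0, 2.5], [-1.52, 4.66], [0.17, 1.96], [-2.89, 2.89]. Speed limits (rad/s): [2.39, 2.39, 3.14, 3.14, 3.14, 3.14, 3.14].

### API

Orientations are given as a unit quaternion [x, y, z, w].
In Python, from rig import robot gives the robot as it stands.
- The arm moves only by the tool carry_out, never from a script. Its argument "targets" is a list of rows, each a list of 5 numbers: the shift along the tool's x, y, z in m, then the turn about the tool's z in rad, then the opening, from -1 (shut) to 1 (fully open), so that 0 is half open. In form: [[tx, ty, tz, turn, jaw], ...]. A call has 1 to 12 rows; each row is the pose to reach, as a shift and turn from the pose commanded when the call began, along the tool's axes at that moment; what a row does not reach only later rows make up. A row lasts 1/8 s, in which the tool goes at most 62.5 mm and 10.7 degrees, less where a joint would pass 70% of its speed; a pose out of reach is approached as far as the arm can. A call with a gripper value outside its range is refused whole. The fingers move at their own pace and stop on an object; the grip force is fixed at half the most. Time passes only in rows, so rows that repeat a pose let the fingers close. It gives the time, the measured TCP pose, the force, the opening and the grip force at its end, in the units of the state.
- robot.state(): the state, without advancing time (a new reading comes with each control period).
- robot.snapshot(name): name is "scene" or "top" or "wrist"; returns a dict with "frame" (384x512x3 uint8, red, green, blue), "mtx" (3x3 intrinsics, pixels), "R" (3x3) and "t" (3): a world point X has camera coordinates R X + t. Camera axes: x right, y down, z forward; pixel columns grow to the right and rows downward; lengths in m; the calibration is good to about 2 mm. A picture is of the moment at which its call begins. There is no depth.
- robot.hand_in(): hands the job in; it is judged then, once.
The state is a dict: "time": time; "qpos": joint angles; "qvel": joint speeds; "joint_torque": joint torques, N m; "ee_pos": TCP position; "ee_rot": TCP orientation; "force": force on the tool from outside, world axes, zero at the start; "torque": the same for the moment, N m; "grip_width": finger opening in m; "gripper_force": force on a finger pad.
Only numpy, scipy, OpenCV 4.12 (cv2) and the standard library are available. Lean on these libraries where they do the work, as an engineer would, in place of code of your own. Each camera call takes 0.05 s, during which the arm holds its last target. There are 200 camera calls.

## Working session

There is one attempt and no reset: what is moved stays moved. The work goes in short steps, Python scripts to look and compute and a tool call to move; the robot and the scene stay as the last step left them, time stands still between calls to the robot, and variables do not carry over. Pictures are saved under pics/ and viewed, at most 10 in all, crops included, and the job is handed in when it is done.

Besides the shell and the picture viewer there is one more tool, called after "Request:" by a JSON object that holds its "name" and its "arguments", one argument or row to a line. carry_out: Moves the arm, as the interface text tells. Its arguments: {"type":"object","properties":{"targets":{"type":"array"}},"required":["targets"]}

```bash
mkdir -p pics
python3 - <<'E'
from rig import robot
import cv2,numpy as np
for n in ["scene","top"]:
    s=robot.snapshot(n); cv2.imwrite(f"pics/{n}0.png",s["frame"][:,:,::-1]); np.savez(f"{n}0.npz",**s)
    print(n,s["mtx"].round(1).tolist(),(-s["R"].T@s["t"]).round(3),s["R"].round(3).tolist())
st=robot.state();print(st["time"],st["ee_pos"],st["ee_rot"],st["force"],st["grip_width"])
E
```

```text
scene [[347.5, 0.0, 264.3], [0.0, 347.5, 188.3], [0.0, 0.0, 1.0]] [ 0.234 -0.716  0.765] [[0.873, -0.488, -0.006], [-0.328, -0.577, -0.748], [0.362, 0.655, -0.664]]
top [[479.8, 0.0, 264.1], [0.0, 479.8, 186.8], [0.0, 0.0, 1.0]] [ 0.457 -0.081  1.799] [[0.012, -1.0, -0.017], [-0.997, -0.011, -0.071], [0.071, 0.018, -0.997]]
0.1 [0.27271399 0.56186989 0.23054095] [ 2.23986809e-01  9.74591856e-01 -7.67935439e-04 -1.84133065e-04] [ 0.3426725  -0.20590807  0.12714135] 0.08562640588739368
```

View pics/scene0.png

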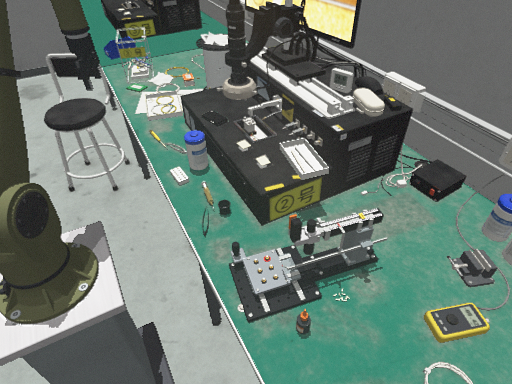

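View pics/top0.png

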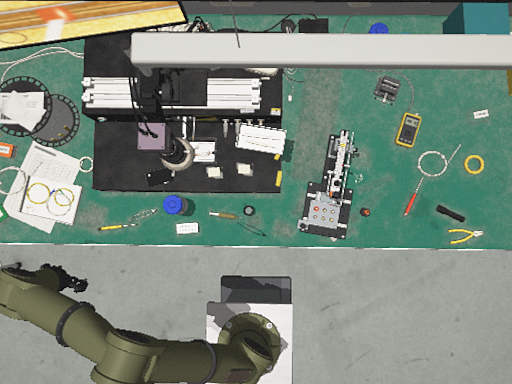

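Scene: the rig is at about (305,260) with its red ring near (268,257), and the bottle at (303,320). Top: the rig is at about (330,190), with the plate at (323,210). I'll enlarge both.

Run:
```python
import cv2
a=cv2.imread("pics/scene0.png")[195:325,220:400]; b=cv2.imread("pics/top0.png")[120:245,290:385]
cv2.imwrite("pics/s1.png",cv2.resize(a,None,fx=4.4,fy=4.4,interpolation=2)); cv2.imwrite("pics/t1.png",cv2.resize(b,None,fx=4.8,fy=4.8,interpolation=2))
```

```text
(no output)
```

View pics/s1.png

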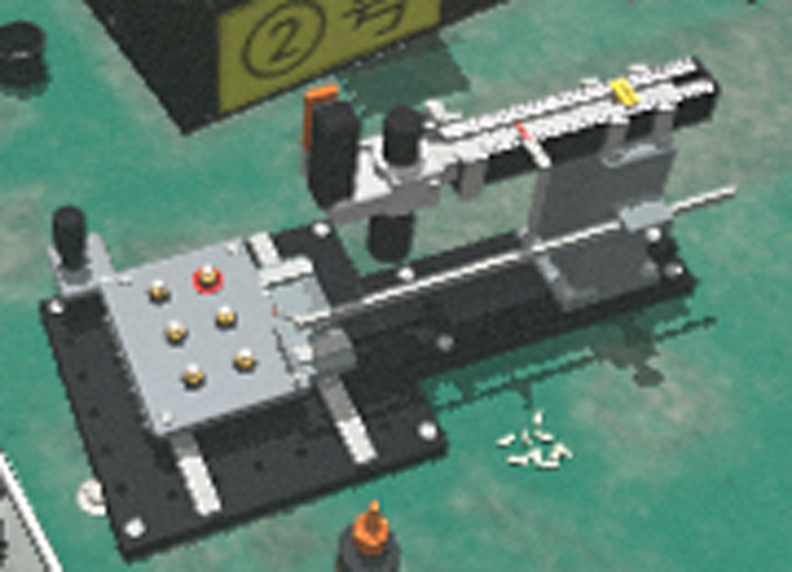

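View pics/t1.png

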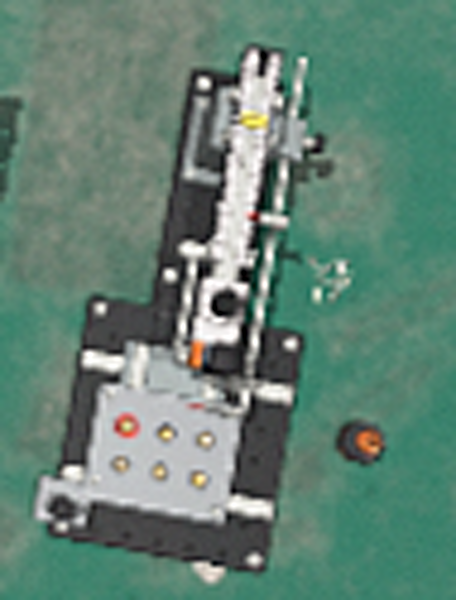

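Scene crop: the knob top is at (68,215), the red ring (208,278), the needle tip about (275,312), the index tip (522,130), the cursor (625,92) and the paddle (318,95). Top crop: the ring is at (127,426), the knob (62,505), the needle's red (195,406), the index (253,215), the cursor (255,120) and the torch (224,301). Now rough positions.

```bash
cat > h.py <<'E'
import numpy as np
def ray(s,uv):
    c=-s["R"].T@s["t"]; d=s["R"].T@np.linalg.inv(s["mtx"])@np.array([uv[0],uv[1],1.]); return c,d/np.linalg.norm(d)
def plane(s,uv,z):
    c,d=ray(s,uv); return c+d*(z-c[2])/d[2]
def tri(rs):
    A=np.zeros((3,3));b=np.zeros(3)
    for c,d in rs: P=np.eye(3)-np.outer(d,d);A+=P;b+=P@c
    return np.linalg.solve(A,b)
def px(s,X):
    p=s["mtx"]@(s["R"]@np.asarray(X)+s["t"]); return p[:2]/p[2]
E
python3 - <<'E'
from h import *
S=dict(np.load("scene0.npz"));T=dict(np.load("top0.npz"))
fs=lambda u,v:((u+.5)/4.4-.5+220,(v+.5)/4.4-.5+195)
ft=lambda u,v:((u+.5)/4.8-.5+290,(v+.5)/4.8-.5+120)
for n,s,t,z in [("ring",(208,275),(127,426),.05),("knobtop",(68,210),(62,507),.0865),("needle",(275,312),(190,406),.057),("index",(520,127),(250,215),.16),("cursor",(625,92),(255,120),.162),("torch",(404,115),(224,301),.19)]:
    print(n,tri([ray(S,fs(*s)),ray(T,ft(*t))]).round(4),plane(S,fs(*s),z)[:2].round(4),plane(T,ft(*t),z)[:2].round(4))
p=[plane(T,ft(*q),.014)[:2] for q in [(62,525),(98,308),(255,558),(290,343),(203,83)]]
for a,b in [(0,1),(2,3),(0,4)]:
    d=p[b]-p[a];print(np.degrees(np.arctan2(d[1],d[0])),np.linalg.norm(d))
print(p)
st=__import__("rig").robot.state()
from scipy.spatial.transform import Rotation as R
print(R.from_quat(st["ee_rot"]).as_matrix().round(4).tolist())
E
```

```text
ring [ 0.5039 -0.2399  0.046 ] [ 0.5019 -0.2424] [ 0.5043 -0.2398]
knobtop [ 0.442  -0.1884  0.0871] [ 0.4413 -0.1876] [ 0.4428 -0.1887]
needle [ 0.5198 -0.2867  0.0557] [ 0.5193 -0.2875] [ 0.5198 -0.2865]
index [ 0.6518 -0.3157  0.1644] [ 0.6541 -0.3124] [ 0.6529 -0.3167]
cursor [ 0.7211 -0.32    0.1595] [ 0.7186 -0.3214] [ 0.7211 -0.32  ]
torch [ 0.5887 -0.2946  0.1873] [ 0.5869 -0.2965] [ 0.5887 -0.2944]
-9.046561919971797 0.17028440064516806
-9.197572837237237 0.16820825687775465
-17.31563053143923 0.36171171289485166
[array([ 0.4283684 , -0.19335909]), array([ 0.59653462, -0.22013411]), array([ 0.40495509, -0.34182987]), array([ 0.5710007 , -0.36871617]), array([ 0.77368721, -0.30101728])]
[[-0.8997, 0.4366, -0.0007], [0.4366, 0.8997, -0.0014], [0.0, -0.0016, -1.0]]
```

```bash
cat >> h.py <<'E'
from scipy.spatial.transform import Rotation
def shift(st,P):
    return Rotation.from_quat(st["ee_rot"]).as_matrix().T@(np.asarray(P)-st["ee_pos"])
E
python3 - <<'E'
from h import *
from rig import robot
w=robot.snapshot("wrist"); st=robot.state()
M=Rotation.from_quat(st["ee_rot"]).as_matrix()
print("cam in tool",M.T@(-w["R"].T@w["t"]-st["ee_pos"]),(w["R"]@M).round(3).tolist(),w["mtx"][0])
for P in [(.33,.3,.33),(.41,.1,.33),(.42,-.1,.33),(.45,-.24,.30)]: print(P,shift(st,P).round(3))
E
```

```text
cam in tool [ 0.07444575  0.00099819 -0.14176963] [[-0.0, 1.0, -0.0], [-0.956, -0.0, -0.295], [-0.295, 0.0, 0.956]] [344.47913837   0.         247.83074496]
(0.33, 0.3, 0.33) [-0.166 -0.211 -0.099]
(0.41, 0.1, 0.33) [-0.325 -0.356 -0.099]
(0.42, -0.1, 0.33) [-0.421 -0.531 -0.099]
(0.45, -0.24, 0.3) [-0.51  -0.644 -0.068]
```

Request:
{"name": "carry_out", "arguments": {
  "targets": [
    [-0.02, -0.03, -0.04, 0, 1],
    [-0.055, -0.07, -0.08, 0, 1],
    [-0.09, -0.115, -0.099, 0, 1],
    [-0.128, -0.163, -0.099, 0, 1],
    [-0.166, -0.211, -0.099, 0, 1],
    [-0.207, -0.247, -0.099, -0.05, 1],
    [-0.247, -0.283, -0.099, -0.1, 1],
    [-0.286, -0.32, -0.099, -0.15, 1],
    [-0.325, -0.356, -0.099, -0.2, 1],
    [-0.355, -0.41, -0.099, -0.25, 1],
    [-0.385, -0.463, -0.099, -0.293, 1],
    [-0.41, -0.51, -0.099, -0.293, 1]
  ]
}}

```text
time: 1.65
ee_pos: [0.4187, -0.0778, 0.3303]
ee_rot: [0.079, 0.997, -0.0, 0.0]
force: [0.9, 0.6, 0.8]
grip_width: 0.0856
gripper_force: 0.0
```

Run:
```python
from h import *
from rig import robot
st=robot.state()
M=Rotation.from_quat(st["ee_rot"]).as_matrix()
print(st["time"],st["ee_pos"],M.round(3).tolist())
print(shift(st,(.45,-.24,.29)).round(3))
```

```text
1.65 [ 0.41868245 -0.07782253  0.33027706] [[-0.987, 0.158, 0.0], [0.158, 0.987, -0.0], [-0.0, -0.0, -1.0]]
[-0.057 -0.155  0.04 ]
```

Request:
{"name": "carry_out", "arguments": {
  "targets": [
    [-0.02, -0.05, 0.013, 0, 1],
    [-0.04, -0.1, 0.026, 0, 1],
    [-0.057, -0.155, 0.04, 0, 1],
    [-0.057, -0.155, 0.04, 0, 1],
    [-0.057, -0.155, 0.04, 0, 1]
  ]
}}

```text
time: 2.28
ee_pos: [0.4507, -0.2373, 0.2899]
ee_rot: [0.08, 0.997, 0.0, -0.0]
force: [0.3, 0.6, -0.1]
grip_width: 0.0854
gripper_force: 0.0
```

Run:
```python
from h import *
from rig import robot
import cv2
w=robot.snapshot("wrist"); np.savez("w1.npz",**w)
cv2.imwrite("pics/w1.png",cv2.resize(w["frame"][:,:,::-1],(800,600),interpolation=2)); print(robot.state()["ee_pos"])
```

```text
[ 0.45094542 -0.23660851  0.29022922]
```

View pics/w1.png

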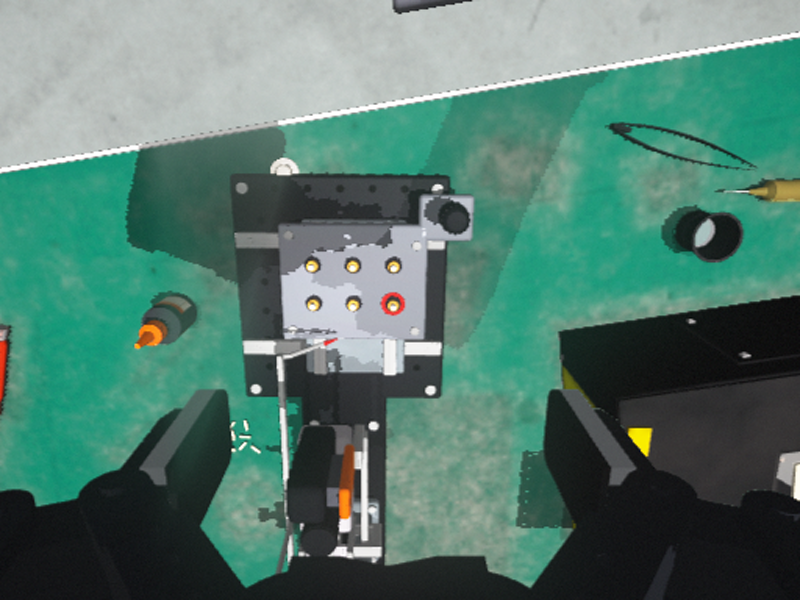

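The wrist view (800x600 scale) shows the red ring at (393,303), the knob top at (455,218), and the needle's red tip at about (337,340), at the right end of the white wire. Now sub-pixel measurements.

Run:
```python
from h import *
import cv2
w=dict(np.load("w1.npz")); S=dict(np.load("scene0.npz")); T=dict(np.load("top0.npz"))
k=800/512
f=w["frame"].astype(int); r,g,b=f[...,0],f[...,1],f[...,2]
m=((r>120)&(g<75)&(b<75)).astype(np.uint8)
n,l,st,c=cv2.connectedComponentsWithStats(m)
for i in range(1,n):
    if st[i,4]>2: print(st[i],c[i].round(2))
ys,xs=np.where(m); sel=(abs(xs-212)<12)&(abs(ys-218)<8); print(list(zip(xs[sel],ys[sel])))
# ring: ellipse centre of outer contour -> on plate z=.0435
box=m[185:205,235:270]; cs,_=cv2.findContours(box,cv2.RETR_EXTERNAL,cv2.CHAIN_APPROX_NONE)
e=cv2.fitEllipse(max(cs,key=len)); u=(e[0][0]+235,e[0][1]+185); print("ring",u,e[1])
R0=plane(w,u,.044); a=np.radians(-9.1); X=np.array([np.cos(a),np.sin(a)]);Y=np.array([-X[1],X[0]])
print("ring",R0); 
K=plane(w,(455/k,218/k),.0865); N=plane(w,(337/k,339.5/k),.057)
print("knob",K,"needle",N)
for q in (K-R0,N-R0): print(q[:2]@X,q[:2]@Y)
p=[plane(w,(u/k,v/k),.014)[:2] for u,v in [(438,188),(430,391),(241,188),(256,390)]]
for i,j in [(0,1),(2,3)]:
    d=p[j]-p[i];print(np.degrees(np.arctan2(d[1],d[0])),np.linalg.norm(d))
d=p[0]-p[2];print(np.degrees(np.arctan2(d[1],d[0]))-90,np.linalg.norm(d))
pm=sum(p)/4; print("bed ctr",pm,"axis offset of needle",(N[:2]-pm)@Y)
```

```text
[244 188  15  14  79] [251.15 193.86]
[ 95 207   3   1   3] [ 96. 207.]
[ 99 206   3   3   6] [ 99.83 206.83]
[ 88 213   7   7  14] [ 91.   215.71]
[208 217   6   4   9] [210.   218.44]
[  0 218   4  39 119] [  1.16 233.88]
[219 285   8  30  88] [223.62 301.74]
[(np.int64(213), np.int64(217)), (np.int64(209), np.int64(218)), (np.int64(210), np.int64(218)), (np.int64(211), np.int64(218)), (np.int64(212), np.int64(218)), (np.int64(208), np.int64(219)), (np.int64(209), np.int64(219)), (np.int64(210), np.int64(219)), (np.int64(208), np.int64(220))]
ring (251.1750259399414, 194.10499477386475) (12.811470031738281, 13.541126251220703)
ring [ 0.50283536 -0.24043906  0.044     ]
knob [ 0.43855308 -0.19003361  0.0865    ] needle [ 0.52016078 -0.28528673  0.057     ]
-0.07144524388305545 0.03960427789517349
0.024200380401448854 -0.0415430502969852
-9.828876651322348 0.1720655432657378
-9.38564624989703 0.17102489683899832
-9.134302171878602 0.1507707313975308
bed ctr [ 0.49899773 -0.28151094] axis offset of needle -0.00038115739951057786
```

Request:
{"name": "carry_out", "arguments": {
  "targets": [
    [0.0185, 0.045, 0.04, 0, 1],
    [0.0185, 0.0455, 0.08, 0, 1],
    [0.0185, 0.0455, 0.12, 0, 1],
    [0.0185, 0.0455, 0.16, 0, 1],
    [0.0185, 0.0455, 0.2, 0, 1],
    [0.0185, 0.0455, 0.222, 0, 1],
    [0.0185, 0.0455, 0.234, 0, 1],
    [0.0185, 0.0455, 0.234, 0, 1],
    [0.0185, 0.0455, 0.234, 0, 1]
  ]
}}

```text
time: 3.45
ee_pos: [0.4405, -0.1897, 0.0572]
ee_rot: [0.079, 0.997, -0.0, 0.001]
force: [-0.1, 0.2, -0.6]
grip_width: 0.0853
gripper_force: 0.0
```

Run:
```python
from h import *
from rig import robot
import cv2
w=robot.snapshot("wrist"); np.savez("w2.npz",**w)
cv2.imwrite("pics/w2.png",cv2.resize(w["frame"][:,:,::-1],(800,600),interpolation=2)); st=robot.state();print(st["ee_pos"],st["force"])
```

```text
[ 0.44047565 -0.18983976  0.05729998] [0.31483824 1.24801061 0.300589  ]
```

View pics/w2.png

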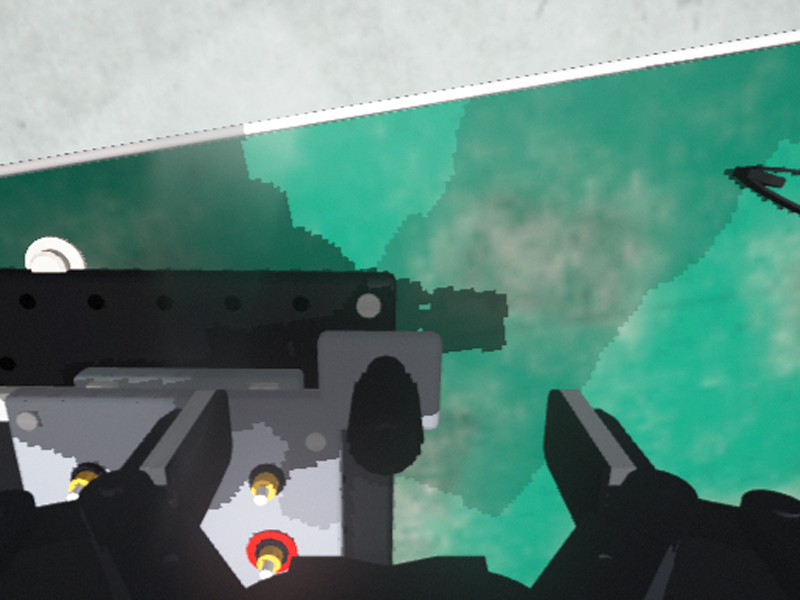

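The knob stands between the pads (385,415), so I can close and lead the slides.

Request:
{"name": "carry_out", "arguments": {
  "targets": [
    [0, 0, 0, 0, -1],
    [0, 0, 0, 0, -1],
    [0, 0, 0, 0, -1],
    [0, 0, 0, 0, -1],
    [0, 0, 0, 0, -1],
    [0, 0, 0, 0, -1],
    [0, 0, 0, 0, -1],
    [0, 0, 0, 0, -1]
  ]
}}

```text
time: 4.5
ee_pos: [0.4399, -0.1899, 0.0565]
ee_rot: [0.079, 0.997, -0.0, 0.0]
force: [-0.6, -0.0, 5.2]
grip_width: 0.0161
gripper_force: 58.6
```

Run:
```python
from h import *
from rig import robot
st=robot.state();print(st["ee_pos"],st["force"],st["grip_width"],st["gripper_force"])
```

```text
[ 0.43993009 -0.18989345  0.05650393] [-0.56645162 -0.03238306  5.16654707] 0.016110864059477127 58.561133136972785
```

Request:
{"name": "carry_out", "arguments": {
  "targets": [
    [-0.004, -0.007, 0, 0, -1],
    [-0.008, -0.014, 0, 0, -1],
    [-0.012, -0.021, 0, 0, -1],
    [-0.016, -0.028, 0, 0, -1],
    [-0.02, -0.035, 0, 0, -1],
    [-0.023, -0.039, 0, 0, -1],
    [-0.0242, -0.0415, 0, 0, -1],
    [-0.0242, -0.0415, 0, 0, -1],
    [-0.0242, -0.0415, 0, 0, -1]
  ]
}}

```text
time: 5.62
ee_pos: [0.4574, -0.235, 0.0565]
ee_rot: [0.079, 0.997, -0.0, 0.0]
force: [-0.7, -0.5, 5.5]
grip_width: 0.0163
gripper_force: 58.6
```

Run:
```python
from h import *
from rig import robot
import cv2
im=[]
for n,c in (("scene",(250,235,70,55)),("wrist",(100,310,130,74))):
    s=robot.snapshot(n); np.savez(n+"3.npz",**s); u,v,W,H=c
    im.append(cv2.resize(np.ascontiguousarray(s["frame"][v:v+H,u:u+W,::-1]),(400,int(H*400/W)),interpolation=2))
h=max(i.shape[0] for i in im); im=[cv2.copyMakeBorder(i,0,h-i.shape[0],0,0,0) for i in im]
cv2.imwrite("pics/c3.png",np.hstack(im)); st=robot.state();print(st["ee_pos"],st["force"],h)
```

```text
[ 0.45737267 -0.23501765  0.05652955] [-0.26932805 -1.00218168  5.33174659] 314
```

View pics/c3.png

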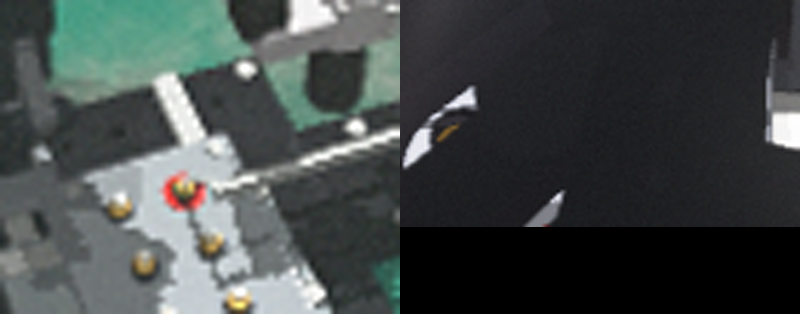

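The scene crop shows the ring at (185,190), just at the needle's end. I'll release, rise and check with the wrist camera.

Request:
{"name": "carry_out", "arguments": {
  "targets": [
    [0, 0, 0, 0, 0],
    [0, 0, 0, 0, 0.3],
    [0, 0, 0, 0, 1],
    [0, 0, 0, 0, 1],
    [0, 0, -0.04, 0, 1],
    [0, 0, -0.09, 0, 1],
    [0.03, -0.01, -0.14, 0, 1],
    [0.06, -0.02, -0.18, 0, 1],
    [0.06, -0.02, -0.2, 0, 1],
    [0.06, -0.02, -0.2, 0, 1],
    [0.06, -0.02, -0.2, 0, 1]
  ]
}}

```text
time: 7.1
ee_pos: [0.3946, -0.2444, 0.2554]
ee_rot: [0.079, 0.997, 0.0, -0.001]
force: [-1.1, -0.5, -0.3]
grip_width: 0.0856
gripper_force: 0.0
```

Run:
```python
from h import *
from rig import robot
import cv2
w=robot.snapshot("wrist"); np.savez("w4.npz",**w); st=robot.state(); print(st["ee_pos"])
a=np.radians(-9.2); X=np.array([np.cos(a),np.sin(a)]);Y=np.array([-X[1],X[0]])
f=w["frame"].astype(int); r,g,b=f[...,0],f[...,1],f[...,2]
m=((r>120)&(g<75)&(b<75)).astype(np.uint8)
n,l,s,c=cv2.connectedComponentsWithStats(m)
for i in range(1,n):
    if s[i,4]>4: print(s[i],c[i].round(2))
u,v=px(w,(.52,-.285,.05)).astype(int); print(u,v); x0,y0=u-30,v-24
cv2.imwrite("pics/w4.png",cv2.resize(np.ascontiguousarray(w["frame"][y0:y0+48,x0:x0+64,::-1]),(768,576),interpolation=0)); print(x0,y0)
```

```text
[ 0.39448916 -0.24428877  0.25510284]
[220 262  18  17  89] [228.48 268.1 ]
[  0 268   7  47 225] [  2.24 286.57]
229 270
199 246
```

View pics/w4.png

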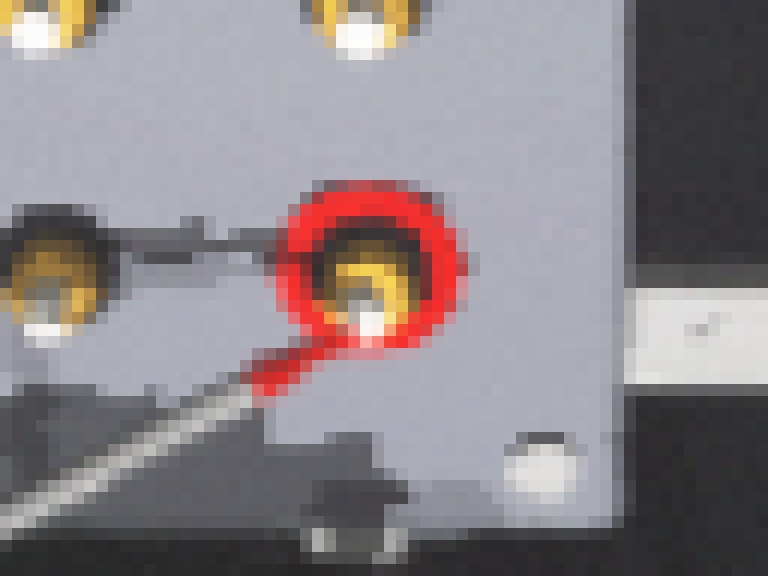

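Ferrule top at crop (367,318) and red needle end at about (335,342), roughly 2 px away. I'll put numbers on the offset.

Run:
```python
from h import *
w=dict(np.load("w4.npz")); w1=dict(np.load("w1.npz"))
a=np.radians(-9.2); X=np.array([np.cos(a),np.sin(a)]);Y=np.array([-X[1],X[0]])
q=lambda u,v:((u)/12+199-.5,(v)/12+246-.5)
F=plane(w,q(367,318),.054); N=plane(w,q(335,342),.057); R0=plane(w,q(370,266),.0437)
N1=plane(w1,(213.5,217),.057)
print(F,N,R0,N1)
for A,B in((N,F),(N,R0),(N1,R0)): print((A-B)[:2]@X,(A-B)[:2]@Y)
print(px(w,N1),(px(w,N1)-[198.5,245.5])*12,(px(w,R0+[0,0,.0133])-[198.5,245.5])*12)
f=w["frame"]
for v in range(268,280): print(v,[tuple(int(t) for t in f[v,u]) for u in range(222,234)])
```

```text
[ 0.51953176 -0.28462305  0.054     ] [ 0.51982085 -0.28754734  0.057     ] [ 0.51994174 -0.28493484  0.0437    ] [ 0.51941063 -0.28773464  0.057     ]
0.0007529090586383023 -0.0028404577991410817
0.0002983594534012452 -0.002598222946675457
-7.664589184697166e-05 -0.002848699057975808
[226.18731115 273.70357489] [332.24773383 338.44289865] [362.82775194 339.21246261]
268 [(200, 62, 62), (222, 49, 47), (139, 46, 46), (53, 47, 47), (87, 71, 50), (203, 158, 71), (239, 198, 79), (244, 209, 82), (242, 205, 83), (204, 161, 68), (120, 95, 53), (67, 58, 54)]
269 [(235, 87, 90), (244, 48, 45), (175, 51, 52), (66, 54, 54), (97, 78, 52), (153, 117, 60), (164, 131, 76), (159, 133, 93), (236, 194, 90), (246, 212, 86), (198, 152, 65), (95, 77, 57)]
270 [(235, 106, 111), (246, 50, 49), (204, 52, 52), (106, 61, 52), (102, 80, 52), (125, 108, 82), (125, 118, 106), (119, 116, 109), (181, 152, 104), (241, 205, 94), (219, 172, 75), (112, 88, 58)]
271 [(204, 124, 131), (239, 62, 63), (243, 49, 49), (216, 96, 59), (164, 116, 61), (136, 116, 86), (163, 158, 154), (189, 185, 183), (166, 162, 155), (237, 199
[... 959 characters left out ...]
70, 182), (174, 170, 182), (173, 172, 182), (172, 175, 186), (172, 175, 185)]
277 [(216, 45, 43), (202, 83, 86), (182, 148, 157), (174, 173, 184), (171, 173, 184), (172, 174, 185), (173, 175, 186), (172, 175, 185), (172, 175, 185), (172, 174, 185), (172, 173, 185), (171, 174, 185)]
278 [(202, 112, 118), (179, 158, 169), (173, 171, 183), (172, 174, 185), (172, 174, 185), (171, 174, 185), (173, 175, 187), (172, 174, 185), (171, 173, 184), (172, 174, 185), (173, 174, 185), (173, 175, 186)]
279 [(177, 170, 181), (174, 173, 184), (174, 174, 186), (172, 172, 185), (170, 171, 185), (173, 174, 185), (171, 172, 184), (172, 173, 184), (173, 175, 185), (170, 172, 184), (170, 173, 183), (172, 174, 185)]
```

Run:
```python
from h import *
import cv2
w=dict(np.load("w4.npz")); w1=dict(np.load("w1.npz")); k=800/512
a=np.radians(-9.3); X=np.array([np.cos(a),np.sin(a)]);Y=np.array([-X[1],X[0]])
def cen(s,uv,r=6):
    u,v=np.round(uv).astype(int); g=s["frame"][v-r:v+r+1,u-r:u+r+1].min(axis=2).astype(float)
    m=(g>110).astype(float); yy,xx=np.mgrid[v-r:v+r+1,u-r:u+r+1]; return ((xx*m).sum()/m.sum(),(yy*m).sum()/m.sum()),m.sum()
P=[]
for q in [(438,188),(430,391),(241,188),(256,390)]:
    c1,n1=cen(w1,np.array(q)/k); Wp=plane(w1,c1,.014); e=px(w,Wp); P.append(Wp)
    c4,n4=cen(w,e) if 8<e[1]<375 else (None,0)
    print(np.round(c1,1),n1,Wp[:2].round(4),e.round(1),c4,n4, plane(w,c4,.014)[:2].round(4) if c4 else "")
pm=sum(P)/4
for n,Z in [("ring4",plane(w,(370/12+198.5,266/12+245.5),.0437)),("ferr4",plane(w,(229.1,272),.054)),("tip4",plane(w,(227.5,273.2),.057)),("tip1",plane(w1,(215.2,216.8),.057))]:
    print(n,(Z-pm)[:2]@X,(Z-pm)[:2]@Y)
```

```text
[279.7 122.2] 51.0 [ 0.4284 -0.1938] [295.  173.4] (np.float64(295.04347826086956), np.float64(172.06521739130434)) 46.0 [ 0.4269 -0.1935]
[275.9 250.8] 50.0 [ 0.5969 -0.2213] [289.2 301.1] (np.float64(288.43243243243245), np.float64(299.56756756756755)) 37.0 [ 0.5944 -0.222 ]
[154.3 119.7] 39.0 [ 0.4018 -0.3414] [164.2 170.8] (np.float64(164.33333333333334), np.float64(170.83333333333334)) 30.0 [ 0.4018 -0.3413]
[163.3 248.4] 36.0 [ 0.5694 -0.3698] [172.4 298.7] (np.float64(172.19444444444446), np.float64(298.69444444444446)) 36.0 [ 0.5693 -0.37  ]
ring4 0.021076601211019043 6.752506168513781e-05
ferr4 0.020621566618660127 0.00032773833949585824
tip4 0.02036272766909856 -0.0013048104338457024
tip1 0.020749272581625636 -0.0007900482547172623
```

Step 1 looks met: the ring is within about 1 mm of the tube axis, and in-image it agrees with the tip to about 1 mm. Next I'll rise and look at the cursor and index.

Request:
{"name": "carry_out", "arguments": {
  "targets": [
    [0, 0, -0.05, 0, 1],
    [-0.02, 0, -0.1, 0, 1],
    [-0.06, -0.005, -0.14, 0, 1],
    [-0.11, -0.01, -0.155, 0, 1],
    [-0.16, -0.02, -0.155, 0, 1],
    [-0.21, -0.022, -0.155, 0, 1],
    [-0.21, -0.022, -0.155, 0, 1],
    [-0.21, -0.022, -0.155, 0, 1]
  ]
}}

```text
time: 8.15
ee_pos: [0.5984, -0.2999, 0.4095]
ee_rot: [0.079, 0.997, 0.0, -0.002]
force: [-0.6, 0.2, -0.6]
grip_width: 0.0855
gripper_force: 0.0
```

Run:
```python
from h import *
from rig import robot
import cv2
w=robot.snapshot("wrist"); np.savez("w5.npz",**w); st=robot.state(); print(st["ee_pos"])
for P in [(.652,-.316,.16),(.721,-.32,.162),(.549,-.288,.21)]: print(px(w,P))
cv2.imwrite("pics/w5.png",cv2.resize(np.ascontiguousarray(w["frame"][60:330,130:370,::-1]),None,fx=2.2,fy=2.2,interpolation=2))
```

```text
[ 0.59792838 -0.29995266  0.41070795]
[240.71632697 196.3505314 ]
[246.60307313 249.12862724]
[250.78925386 108.38160004]
```

View pics/w5.png

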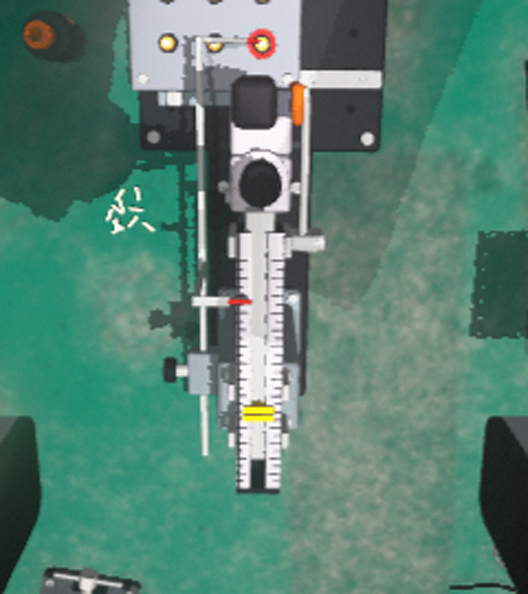

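This crop (scale 2.2, offset 130,60) shows the index tip at (250,301), the cursor line at (258,412), the grip centre at (253,102) and the paddle at (297,103). The needle runs into the red ring at (258,43).

Run:
```python
from h import *
from rig import robot
w=dict(np.load("w5.npz")); st=robot.state()
a=np.radians(-9.3); X=np.array([np.cos(a),np.sin(a)]);Y=np.array([-X[1],X[0]])
f=w["frame"].astype(int); r,g,b=f[...,0],f[...,1],f[...,2]
def comp(m,box):
    u0,u1,v0,v1=box; ys,xs=np.where(m[v0:v1,u0:u1]); return (xs.mean()+u0,ys.mean()+v0,xs.min()+u0,xs.max()+u0,ys.min()+v0,ys.max()+v0,len(xs))
I=comp((r>140)&(g<90)&(b<90),(225,255,185,210)); C=comp((r>150)&(g>130)&(b<100),(230,265,235,260)); P=comp((r>150)&(g<150)&(b<70),(255,275,90,125))
D=comp((r<70)&(g<70)&(b<70),(233,258,92,122))
for n,q in zip("ICPD",(I,C,P,D)): print(n,np.round(q,2))
Ip=plane(w,I[:2],.16);Cp=plane(w,C[:2],.162);print(Ip,Cp,(Cp-Ip)[:2]@X)
T=plane(w,(260/2.2+130-.5,42/2.2+60-.5),.054)  # ferrule
G=plane(w,D[:2],.21);Pp=plane(w,P[:2],.208);print("ferr",T,"grip top",G,"paddle",Pp)
print("cursor->grip", (Cp-G)[:2]@X,(Cp-G)[:2]@Y)
print("grip from cursor",Cp[:2]-.175*X, "needle from idx", Ip[:2]-.135*X, "in X index-ferr",(Ip-T)[:2]@X)
for v in range(235,262): print(v, f[v,240:254].sum(axis=1).mean().round(0),end=' ')
```

```text
I [238.5  196.56 234.   243.   196.   197.    18.  ]
C [247.49 247.53 240.   254.   245.   251.    75.  ]
P [264.98 106.91 263.   267.    98.   116.    90.  ]
D [243.49 106.92 233.   255.    95.   121.   261.  ]
[ 0.65183398 -0.31866152  0.16      ] [ 0.71900575 -0.31855297  0.162     ] 0.0662713060805979
ferr [ 0.51941987 -0.28622727  0.054     ] grip top [ 0.54651978 -0.29474842  0.21      ] paddle [ 0.54994339 -0.27416178  0.208     ]
cursor->grip 0.17406567821817112 0.004382739141675292
grip from cursor [ 0.546306  -0.2902723] needle from idx [ 0.51860846 -0.296845  ] in X index-ferr 0.13591512217002938
235 704.0 236 707.0 237 713.0 238 716.0 239 672.0 240 670.0 241 682.0 242 577.0 243 509.0 244 354.0 245 533.0 246 535.0 247 533.0 248 351.0 249 533.0 250 528.0 251 622.0 252 690.0 253 692.0 254 608.0 255 700.0 256 679.0 257 689.0 258 690.0 259 686.0 260 688.0 261 600.0
```

Draw needed is about 67 mm; grip point (0.5465, -0.290). I'll descend on it and close.

Request:
{"name": "carry_out", "arguments": {
  "targets": [
    [0.03, 0.001, 0.03, 0, 1],
    [0.0525, 0.0015, 0.08, 0, 1],
    [0.0525, 0.0015, 0.13, 0, 1],
    [0.0525, 0.0015, 0.17, 0, 1],
    [0.0525, 0.0015, 0.21, 0, 1],
    [0.0525, 0.0015, 0.232, 0, 1],
    [0.0525, 0.0015, 0.2425, 0, 1],
    [0.0525, 0.0015, 0.2425, 0, 1],
    [0.0525, 0.0015, 0.2425, 0, 1]
  ]
}}

```text
time: 9.32
ee_pos: [0.5474, -0.2904, 0.1703]
ee_rot: [0.079, 0.997, -0.0, 0.001]
force: [0.1, -0.0, -0.1]
grip_width: 0.0852
gripper_force: 0.0
```

Request:
{"name": "carry_out", "arguments": {
  "targets": [
    [0, 0, 0, 0, -1],
    [0, 0, 0, 0, -1],
    [0, 0, 0, 0, -1],
    [0, 0, 0, 0, -1],
    [0, 0, 0, 0, -1],
    [0, 0, 0, 0, -1],
    [0, 0, 0, 0, -1],
    [0, 0, 0, 0, -1]
  ]
}}

```text
time: 10.32
ee_pos: [0.5463, -0.2923, 0.1697]
ee_rot: [0.08, 0.997, -0.001, 0.0]
force: [-1.9, -5.8, 4.6]
grip_width: 0.0225
gripper_force: 61.8
```

Request:
{"name": "carry_out", "arguments": {
  "targets": [
    [0.004, 0, 0, 0, -1],
    [0.01, 0, 0, 0, -1],
    [0.018, 0, 0, 0, -1],
    [0.026, 0, 0, 0, -1],
    [0.034, 0, 0, 0, -1],
    [0.042, 0, 0, 0, -1],
    [0.05, 0, 0, 0, -1],
    [0.058, 0, 0, 0, -1],
    [0.064, 0, 0, 0, -1],
    [0.067, 0, 0, 0, -1],
    [0.067, 0, 0, 0, -1],
    [0.067, 0, 0, 0, -1]
  ]
}}

```text
time: 11.82
ee_pos: [0.4818, -0.2813, 0.1697]
ee_rot: [0.08, 0.997, -0.001, 0.001]
force: [2.1, -6.8, 2.3]
grip_width: 0.0225
gripper_force: 61.4
```

Run:
```python
from h import *
from rig import robot
import cv2
a=np.radians(-9.3); X=np.array([np.cos(a),np.sin(a)]);Y=np.array([-X[1],X[0]])
im=[]
st=robot.state(); print(st["ee_pos"],st["force"],st["grip_width"],(st["ee_pos"]-[.5463,-.2923,0])[:2]@X)
for n in ("scene","wrist","top"):
    s=robot.snapshot(n); np.savez(n+"6.npz",**s)
    u,v=px(s,(.652,-.318,.16)).round().astype(int); print(n,u,v)
    h=24 if n!="wrist" else 60
    f=s["frame"]; u0=max(u-h,0);v0=max(v-h,0); c=np.ascontiguousarray(f[v0:v0+2*h,u0:u0+2*h,::-1]); print(u0,v0,c.shape)
    im.append(cv2.resize(c,(264,264),interpolation=0))
cv2.imwrite("pics/c6.png",np.hstack(im))
```

```text
[ 0.48177805 -0.28131404  0.16967528] [ 2.12983294 -6.81236297  2.29624033] 0.022473047562426678 -0.06544922935172838
scene 339 225
315 201 (48, 48, 3)
wrist 232 492
172 432 (0, 120, 3)Traceback (most recent call last):
  File "<stdin>", line 12, in <module>
cv2.error: OpenCV(4.12.0) /io/opencv/modules/imgproc/src/resize.cpp:4208: error: (-215:Assertion failed) !ssize.empty() in function 'resize'
```

Run:
```python
from h import *
from rig import robot
import cv2
a=np.radians(-9.3); X=np.array([np.cos(a),np.sin(a)])
S0=dict(np.load("scene0.npz"));T0=dict(np.load("top0.npz"))
S=robot.snapshot("scene");T=robot.snapshot("top"); im=[]
def cent(s,col,box):
    f=s["frame"].astype(float); r,g,b=f[...,0],f[...,1],f[...,2]
    wt=np.clip((r+g)/2-b-40,0,None)*(abs(r-g)<70) if col=="y" else np.clip(r-(g+b)/2-40,0,None)*(g<120)
    u,v,h=box; yy,xx=np.mgrid[v-h:v+h+1,u-h:u+h+1]; k=wt[v-h:v+h+1,u-h:u+h+1]
    return np.array([(xx*k).sum(),(yy*k).sum()])/k.sum(),(k>0).sum()
for n,s,s0 in (("scene",S,S0),("top",T,T0)):
    i=px(s,(.652,-.3185,.16)).round().astype(int); c0=px(s,(.719,-.3185,.162)).round().astype(int); c=px(s,(.653,-.3078,.162)).round().astype(int)
    A,na=cent(s0,"y",(*c0,7)); B,nb=cent(s,"y",(*c,7)); I,ni=cent(s0,"r",(*i,6)); I2,n2=cent(s,"r",(*i,6))
    pa,pb,pi,pi2=plane(s,A,.162),plane(s,B,.162),plane(s,I,.16),plane(s,I2,.16)
    print(n,A,na,B,nb,I,ni,I2,"moved",(pb-pa)[:2]@X,"cursor0-index",(pa-pi)[:2]@X,"cursor-index now",(pb-pi)[:2]@X,(pb-pi2)[:2]@X)
    u,v=c-16; im.append(cv2.resize(np.ascontiguousarray(s["frame"][v:v+32,u:u+32,::-1]),(400,400),interpolation=2))
cv2.imwrite("pics/c6.png",np.hstack(im))
```

```text
scene [361.35256556 215.49213227] 30 [337.00681431 221.99772856] 25 [337.64419476 223.64419476] 2 [338.40629921 224.6519685 ] moved -0.06505938842997093 cursor0-index 0.06506418166950599 cursor-index now 4.7932395350638875e-06 -0.00010782886835973173
top [342.48347458 144.66271186] 21 [338.80519481 163.08741259] 15 [342.62937063 164.65034965] 3 [342.29241877 164.29241877] moved -0.06494411213480926 cursor0-index 0.06772903926298561 cursor-index now 0.0027849271281763567 0.001765445544968936
```

View pics/c6.png

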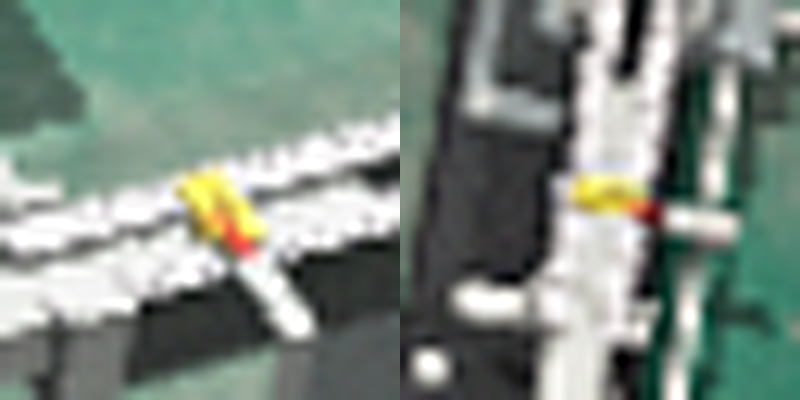

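Scene crop: the cursor centre is at (218,210), on the line of the index bar. Top crop: the cursor is at (605,192), slightly behind the index line. Averaged with the wrist measure, 1.3 mm more is needed.

Request:
{"name": "carry_out", "arguments": {
  "targets": [
    [0.0013, 0, 0, 0, -1],
    [0.0013, 0, 0, 0, -1],
    [0.0013, 0, 0, 0, -1],
    [0.0013, 0, 0, 0, -1],
    [0.0013, 0, 0, 0, -1],
    [0.0013, 0, 0, 0, -1]
  ]
}}

```text
time: 12.78
ee_pos: [0.4806, -0.2811, 0.1697]
ee_rot: [0.08, 0.997, -0.001, 0.002]
force: [3.1, -8.1, 2.1]
grip_width: 0.0229
gripper_force: 61.3
```

Run:
```python
from h import *
from rig import robot
a=np.radians(-9.3); X=np.array([np.cos(a),np.sin(a)])
st=robot.state(); print(st["time"],st["grip_width"],st["gripper_force"],(st["ee_pos"]-[.5463,-.2923,0])[:2]@X,abs(st["qvel"]).max())
```

```text
12.775 0.022876943343805488 61.33465826511383 -0.06663895845937085 0.0012782971601096986
```

```bash
python3 -c "
from rig import robot
print(robot.hand_in())"
```

```text
the job is handed in; nothing more can be done
None
```

I handed the job in at about 13 s, and the hand-in gave no verdict. By my measurements the red-ringed ferrule is within about 1 mm of the needle tip and the paddle is squeezed under a 61 N grip. The arm is drawn out 66.6 mm, which puts the cursor within about 2 mm of the index.

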